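# Idle learn: throttle to idle, then press the controller into the programming dock

## Robot

A 6-joint arm with a two-finger parallel gripper is mounted at the origin on the work surface. World frame = base frame: x ahead of the robot, y to its left, z up, the work surface at z = 0. Lengths are in m, angles in rad, forces in N, time in s.
With the tool pointing down it reaches from about 0.375 to 0.9 m from the base axis. Payload 3.1 kg.
Tool frame: the origin (TCP) lies midway between the tips of the shut fingers; the grasp point (between the pads) lies 19 mm behind it; z points along the fingers, x is the direction in which the jaws open and shut, and the axes are right-handed (so a half turn about z gives the same grasp; the last joint's range is limited). The gripper opens to 85 mm and grips with 20 to 120 N. Pads are 22 mm wide; open, the fingers measure 114 mm over their backs; the gripper's body (76 mm by 85 mm) begins 54 mm behind the grasp point. The pads swing forward as they close: fully open they stand 13 mm farther back than shut.
Start: joints at [-1.407, 0.527, 1.433, -0, 1.181, -0.178], TCP at [0.21, -0.589, 0.231] pointing down, gripper open.
Joint ranges: [-3.08, 3.08], [-0.75, 2.2], [0.22, 2.44], [-1.43, 4.57], [0, 2.65], [-2.85, 2.85]. Speed limits (rad/s): [2.79, 2.79, 3.14, 3.14, 3.14, 3.14].

## Interface

Orientations are given as a rotation vector (axis times angle).
In Python, from plant import r, optics, job gives the robot as it stands.
- The arm moves only by the shell command python3 -m handwheel 'ROWS'. ROWS is JSON, a list of rows, each an object with "translation": the shift along the world's x, y, z in cm, a list of three; "twist": the turn, a rotation vector about the world's x, y, z in rad, a list of three; "grip": the opening, from 0 (shut) to 1 (fully open). In form: [{"translation": [x, y, z], "twist": [ax, ay, az], "grip": grip}, ...]. A call has 1 to 20 rows; each row is the pose to reach, as a shift and turn from the pose commanded when the call began; what a row does not reach only later rows make up. A row lasts 1/10 s, in which the tool goes at most 50 mm and 8.59 degrees, less where a joint would pass 70% of its speed; a pose out of reach is approached as far as the arm can. A call with a gripper value outside its range is refused whole. The fingers move at their own pace and stop on an object; the grip force is fixed at half the most. Time passes only in rows, so rows that repeat a pose let the fingers close. It gives the time, the measured TCP pose, the force and the opening at its end, in the units of the state.
- r.observe(): the state, without advancing time (a new reading comes with each control period).
- optics.get_image(name): name is "scene" or "top" or "wrist"; returns the picture (384x512x3 uint8, red, green, blue); there is no depth.
- optics.camera_model(name): a dict with "vertical_fov" (degrees; the focal length in pixels is half the picture's height over the tangent of half this angle, whatever the lens; pixels are square), "cx", "cy" (the principal point, pixels), "dist_coeffs" ([k1, k2, p1, p2, k3] as OpenCV has them; the pictures are not rectified), "R" (3x3) and "t" (3): a world point X has camera coordinates R X + t. Camera axes: x right, y down, z forward; pixel columns grow to the right and rows downward; lengths in m; the calibration is good to about 2 mm. A picture is of the moment at which its call begins: read the wrist's pose just before it. camera_model takes no time and is no camera call; for the wrist camera it gives the pose at the moment of the call.
- job.job_done(): hands the job in, once; it reports no verdict.
The state is a dict: "time_s": time; "joint_pos": joint angles; "joint_velocities": joint speeds; "joint_torque": joint torques, N m; "tcp_pos": TCP position; "orientation": TCP orientation; "wrist_force": force on the tool from outside, world axes, zero at the start; "moment": the same for the moment, N m; "finger_gap": finger opening in m.
Only numpy, scipy, OpenCV 4.12 (cv2) and the standard library are available. Lean on these libraries where they do the work, as an engineer would, in place of code of your own. Each camera call takes 0.05 s, during which the arm holds its last target.

## Task

Let the throttle controller learn its idle position: first set the hand throttle lever to its idle mark, 20 degrees forward of its rear stop, and only then put the controller flat in the programming dock, the two edges with brass contact pads towards the spring pins. Press it into the corner until it is hard up against both stop bars, and finish while still holding it firmly pressed against both, since the spring pins push it off again as soon as it is let go. Leave the other things on the bench where they are.

Things in the scene. Friction and masses are not known exactly. Their poses are not given: they have to be found in the camera images.
- throttle (a joint): hand throttle lever, angle in rad: 0 = rear stop (leaning 45 degrees from upright to the quadrant's -x), growing as it swings forward over the top to 1.6 at the front stop; idle is 0.349 (20 degrees), where it still leans 25 degrees to -x. Friction holds it where it is left; about 2 N at the grip moves it
- throttle_grip (a point): centre of the black barrel grip at the end of the throttle lever: a cylinder 26 mm in diameter and 34 mm long whose axis is the point's y (parallel to the hinge), with flat ends that can be pinched from above; 125 mm from the hinge axis. The lever's blade is 14 x 7 mm
- throttle_hinge (a point): point on the throttle's hinge axis in the middle of the lever, fixed, 52 mm above the bench; x is the quadrant's forward direction, y the hinge axis, z up. The centre of the grip is at 125 mm * (sin(q - 0.785), 0, cos(q - 0.785)) from it, q being the joint value
- controller_heatsink (a point): centre of the controller's finned aluminium heatsink, 40 (x) x 30 (y) x 30 mm, by which it is picked up, gripped across the 30 mm (along y). It stands on the middle of the controller, from 16 to 46 mm above its underside; this point is 31 mm above the underside. Axes as the controller's
- controller_corner (a point): corner of the controller's underside between its two padded edges: (+50, +32, 0) mm from the middle of the underside; axes as the controller's
- controller: throttle controller, a flat black tray with a blue circuit board, 100 (x) x 64 (y) x 16 mm, 0.2 to 0.35 kg; origin at the middle of its underside. Brass contact pads lie on its +x end and along its +y side; a green terminal block, 46 mm wide and reaching 27 mm above the underside, is at the -x end
- dock: programming dock, bolted to the bench: black PTFE-faced, slippery bed plate 150 (x) x 110 (y) x 12 mm, origin under its middle, with a steel stop bar along its +x end and another along its +y side, open on the other two sides. A grey electronics housing, 34 x 90 mm and 20 mm high, stands behind the +x end (x = 75 to 109 mm)
- dock_corner (a point): inside corner of the dock: where the faces of the two stop bars meet on the top of the bed, 12 mm above the bench, at (55, 38, 12) mm in the dock; axes as the dock's. When the controller is home, its controller_corner is here and its axes are parallel to the dock's
- stop_end: steel stop bar across the dock's +x end, 15 mm thick and 14 mm high above the bed; its face looks to the dock's -x at x = 55 mm. Five brass spring pins stand 3 mm out of the face, 8 mm above the bed; pressing them flush takes about 3 N in all
- stop_side: steel stop bar along the dock's +y side, 15 mm thick and 14 mm high above the bed; its face looks to the dock's -y at y = 38 mm. Six brass spring pins stand 3 mm out of the face, 8 mm above the bed; pressing them flush takes about 3 N in all
- pliers: bystander: pliers with red grips lying on the bench, about 175 x 60 x 13 mm
- note_block: bystander: pink block of note paper, 76 x 76 x 18 mm
- key_fob: bystander: black key fob, 36 x 68 x 13 mm
- quadrant: throttle quadrant bolted to the bench, origin under the middle of its 130 (x) x 70 (y) mm base plate; x is forward. The lever comes out between two grey discs of 50 mm radius round the hinge axis, with thin white ticks every 10 degrees from the rear stop and a long broad white one at idle (20 degrees)
Mind the look-alikes: they are no part of the job. What is shaped like the controller but pink or white is not meant.

How it is judged:
On the way:
1. the throttle lever is set to idle and let go (value of joint throttle between 0.262 and 0.436 rad and contact force between the fingers and quadrant below 0.1 N), for 0.3 s.
At the end, for the whole second after the job is handed in: still held by the robot, the controller lies flat and square on the dock bed (within 2 degrees, corner within 4 mm), at rest, pressing each of the two stop bars (not only the pins) with over 1 N; the throttle lever is within 5 degrees of idle (value of joint throttle between 0.262 and 0.436 rad and contact force between controller and stop_end above 1 N and contact force between controller and stop_side above 1 N and distance between controller_corner and dock_corner below 0.004 m and angle between the x axis of controller and the x axis of dock, either way round below 0.04 rad and angle between controller's own z axis and vertical below 0.04 rad and linear speed of controller below 0.01 m/s and contact force between any of the fingers, the arm and controller above 1 N); the arm keeps its last pose, push and grip.
It fails at once if the controller was in the dock while the throttle lever was not at idle (contact force between controller and dock above 0.3 N and (value of joint throttle below 0.24 rad or value of joint throttle above 0.46 rad)).
It fails at once if a bystander was moved by more than 25 mm (distance of any of pliers, note_block, key_fob from where it was at the start of the episode above 0.025 m).
It also fails if it takes over 70 s, if anything falls off the work surface, if the arm or the gripper's body presses on something with over 40 N, if the wrist force passes 120 N, or if a joint passes its speed limit or range.

## Working session

There is one attempt and no reset: what is moved stays moved. The work goes in short steps, Python scripts to look and compute and a shell command to move; the robot and the scene stay as the last step left them, time stands still between calls to the robot, and variables do not carry over. Pictures are saved under pics/ and viewed, and the job is handed in when it is done.

```bash
ls; mkdir -p pics; python3 - <<'E'
from plant import r, optics, job
import cv2
s=r.observe()
for k,v in s.items(): print(k,v)
for n in ["scene","top","wrist"]:
    m=optics.camera_model(n); print(n,m)
    cv2.imwrite(f"pics/{n}0.png",optics.get_image(n)[:,:,::-1])
E
```

```text
pics
time_s 0.0
joint_pos [-1.40745791e+00  5.28506122e-01  1.43392988e+00  2.54466299e-05
  1.18140454e+00 -1.78523058e-01]
joint_velocities [-4.26824364e-04  2.24876575e-04 -4.05781160e-04  5.38389427e-05
  1.67438747e-03  1.55650676e-03]
joint_torque [ 6.85419927e-04 -4.42354310e+01 -1.78023916e+01 -2.38272050e-04
  8.35807063e-03 -1.69064997e-06]
tcp_pos [ 0.20942564 -0.58809035  0.23030031]
orientation [-2.56560280e+00  1.81028087e+00  2.45016211e-03]
wrist_force [-0.02303652  0.35974955 -0.22410163]
moment [0.00847577 0.02494355 0.0344006 ]
finger_gap 0.08518059285148011
scene {'vertical_fov': 49.54048449132635, 'cx': 264.08908695152235, 'cy': 193.2078202474022, 'dist_coeffs': array([-0.11199645,  0.        ,  0.        ,  0.        ,  0.        ]), 'R': array([[ 0.71376662,  0.70018329,  0.01675007],
       [ 0.5045942 , -0.49750345, -0.70560259],
       [-0.48571793,  0.51208757, -0.70840978]]), 't': array([-0.38972769, -0.22805013,  1.66771233])}
top {'vertical_fov': 53.94054790218426, 'cx': 257.3840450085231, 'cy': 195.72711259167434, 'dist_coeffs': array([0.0410943, 0.       , 0.       , 0.       , 0.       ]), 'R': array([[-0.01762843, -0.99984215,  0.00221507],
       [-0.99236268,  0.01722596, -0.12214569],
       [ 0.12208825, -0.00435139, -0.99250971]]), 't': array([-0.02640668,  0.58382125,  0.95763948])}
wrist {'vertical_fov': 63.716951876638284, 'cx': 253.0842300718114, 'cy': 192.55734813801865, 'dist_coeffs': array([-0.0288331,  0.       ,  0.       ,  0.       ,  0.       ]), 'R': array([[ 0.33475694, -0.94230394, -0.00103971],
       [-0.89835662, -0.31947714,  0.30147925],
       [-0.28441724, -0.09998824, -0.95347217]]), 't': array([-0.62450462, -0.03891238,  0.37929539])}
```

View pics/scene0.png

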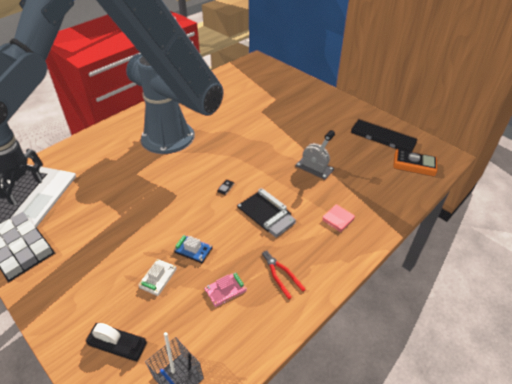

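View pics/top0.png

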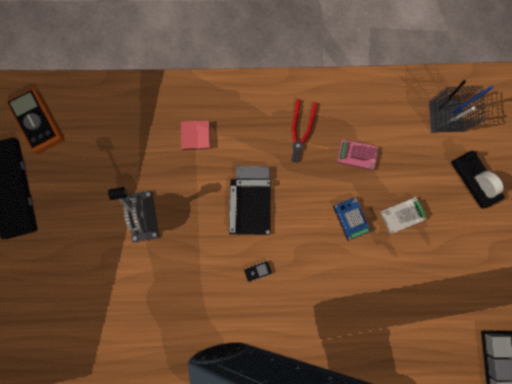

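View pics/wrist0.png

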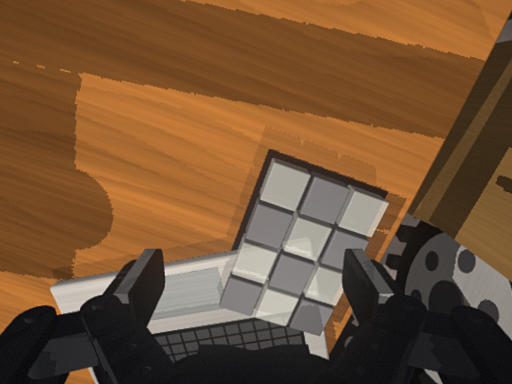

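Three things have the controller's shape in the top view: blue at (352,218), pink at (358,154) and white at (404,215). The task describes a black tray with a blue board, so the blue one fits. I'll check it in an enlarged crop.

```bash
cat > h.py <<'E'
import numpy as np, cv2
from plant import r, optics, job
from scipy.spatial.transform import Rotation as Ro
def K(m):
    f=192/np.tan(np.radians(m["vertical_fov"])/2); return np.array([[f,0,m["cx"]],[0,f,m["cy"]],[0,0,1]])
def ray(m,uv):
    p=cv2.undistortPoints(np.array(uv,float).reshape(-1,1,2),K(m),m["dist_coeffs"])[:,0]
    d=np.c_[p,np.ones(len(p))]@m["R"]; return -m["R"].T@m["t"], d
def plane(m,uv,z):
    c,d=ray(m,uv); return c+d*((z-c[2])/d[:,2])[:,None]
def proj(m,X):
    return cv2.projectPoints(np.array(X,float).reshape(-1,3),cv2.Rodrigues(m["R"])[0],m["t"],K(m),m["dist_coeffs"])[0][:,0]
def tri(ms,uvs):
    A=np.zeros((3,3));b=np.zeros(3);cs=[]
    for m,uv in zip(ms,uvs):
        c,d=ray(m,[uv]);d=d[0]/np.linalg.norm(d[0]);P=np.eye(3)-np.outer(d,d);A+=P;b+=P@c;cs.append((c,P))
    X=np.linalg.solve(A,b); return X,[np.linalg.norm(P@(X-c)) for c,P in cs]
def crop(im,x0,y0,w,h,s,fn):
    cv2.imwrite(fn,cv2.resize(im[y0:y0+h,x0:x0+w,::-1] if True else im,None,fx=s,fy=s,interpolation=cv2.INTER_CUBIC))
E
python3 - <<'E'
import cv2
from h import crop
t=cv2.imread("pics/top0.png")[:,:,::-1]; s=cv2.imread("pics/scene0.png")[:,:,::-1]
crop(t,325,185,110,60,7,"pics/c1.png"); crop(t,95,150,190,100,4,"pics/c2.png"); crop(s,140,110,220,200,3,"pics/c3.png")
E
```

```text
(no output)
```

View pics/c1.png

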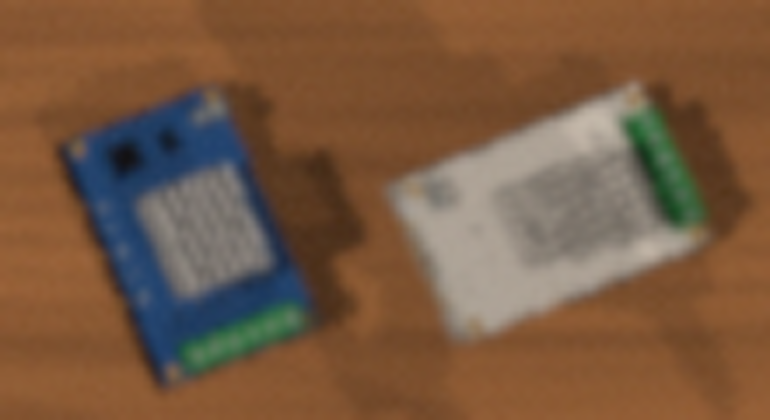

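View pics/c2.png

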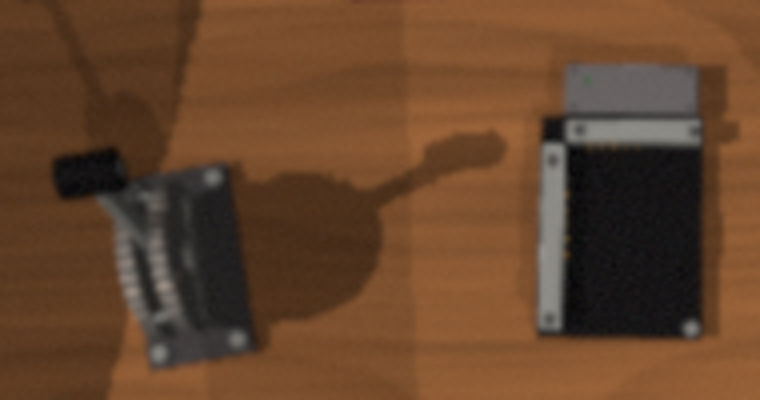

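View pics/c3.png

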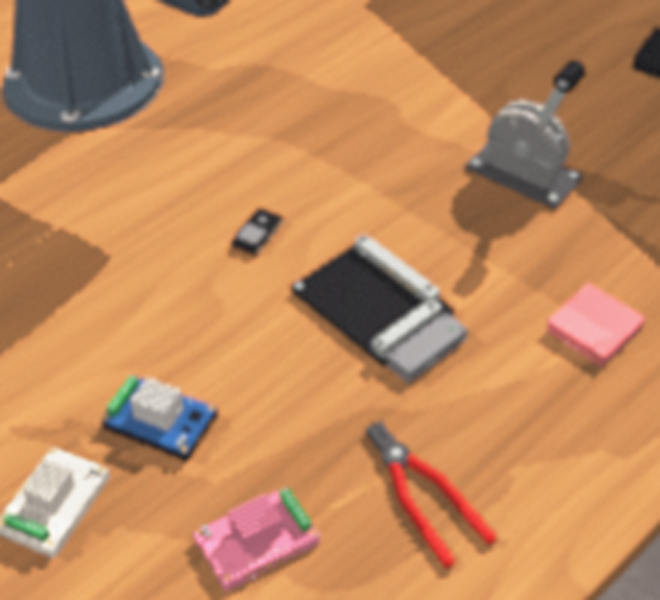

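The crop confirms it: blue board at (352,218), green terminal block at the lower (robot-side) end, so +x points up-left, and the pads are on the left side. The dock's stop bars are at the top (end) and left (side), with the grey housing above. Next come the positions, by contours and rays.

```bash
python3 - <<'E'
from h import *
t=cv2.imread("pics/top0.png"); s=cv2.imread("pics/scene0.png")
mt=optics.camera_model("top"); ms=optics.camera_model("scene")
print("cams",-mt["R"].T@mt["t"],-ms["R"].T@ms["t"])
# crop coords -> px : c2: x/4+95,y/4+150 (resize centre offset)
def c2(p): return [ (p[0]+.5)/4-.5+95,(p[1]+.5)/4-.5+150]
def c3(p): return [ (p[0]+.5)/3-.5+140,(p[1]+.5)/3-.5+110]
# controller: blue/green mask
hsv=cv2.cvtColor(t,cv2.COLOR_BGR2HSV)
m=cv2.inRange(hsv,(100,100,40),(125,255,255)); m[:, :325]=0;m[:,380:]=0;m[:180]=0;m[250:]=0
g=cv2.inRange(hsv,(45,80,40),(85,255,255)); g[:, :325]=0;g[:,380:]=0;g[:180]=0;g[250:]=0
cs,_=cv2.findContours(m|g,cv2.RETR_EXTERNAL,cv2.CHAIN_APPROX_NONE)
pts=np.vstack([c[:,0] for c in cs if len(c)>8]).astype(np.float32)
W=plane(mt,pts,0.016)[:,:2]
rect=cv2.minAreaRect((W*1000).astype(np.float32)); print("ctrl rect mm",rect); print(cv2.boxPoints(rect))
gy,gx=np.nonzero(g); print("green",plane(mt,[[gx.mean(),gy.mean()]],0.027))
# heatsink in top: c1 crop 7x at (325,185): corners
hs=[[135,208],[230,165],[275,268],[182,300]]
print("hs", plane(mt,[[(p[0]+.5)/7-.5+325,(p[1]+.5)/7-.5+185] for p in hs],0.046))
# dock corners : bed outer: bars at z=.026
D={"endbar_tl":(566,118),"end_tr":(702,118),"end_bl":(566,145),"end_br":(702,145),"side_tl":(541,142),"side_tr":(566,142),"side_bl":(537,334),"side_br":(563,334)}
for k,v in D.items(): print(k,plane(mt,[c2(v)],0.026).round(4))
print("bed br",plane(mt,[c2((702,337))],0.012).round(4)); print("bed bl",plane(mt,[c2((537,337))],0.012).round(4))
print("grip",tri([mt,ms],[c2((89,173)),c3((569,76))]))
for k,v in {"b1":(213,176),"b2":(238,340),"b3":(160,354)}.items(): print(k,plane(mt,[c2(v)],0.008).round(4))
for k,v in {"hinge":(521,148)}.items(): print(k,plane(ms,[c3(v)],0.052).round(4))
for k,v in {"b1":(578,177),"b2":(556,198),"b3":(474,165)}.items(): print(k,plane(ms,[c3(v)],0.008).round(4))
E
```

```text
cams [ 0.46198038 -0.03229233  1.02183623] [ 1.20328517 -0.69458967  1.02703893]
ctrl rect mm ((521.08740234375, -286.5516662597656), (95.83938598632812, 62.413917541503906), 21.089204788208008)
[[ 465.14838 -274.67743]
 [ 487.60626 -332.91095]
 [ 577.0264  -298.4259 ]
 [ 554.56854 -240.19238]]
green [[ 0.4819963  -0.30047307  0.027     ]]
hs [[ 0.52979528 -0.25927946  0.046     ]
 [ 0.54513543 -0.29501103  0.046     ]
 [ 0.50686091 -0.30953853  0.046     ]
 [ 0.4956689  -0.27490389  0.046     ]]
endbar_tl [[0.6302 0.0194 0.026 ]]
end_tr [[ 0.6286 -0.0715  0.026 ]]
end_bl [[0.6119 0.0196 0.026 ]]
end_br [[ 0.6104 -0.0711  0.026 ]]
side_tl [[0.6142 0.0362 0.026 ]]
side_tr [[0.614  0.0195 0.026 ]]
side_bl [[0.4869 0.0399 0.026 ]]
side_br [[0.4866 0.0229 0.026 ]]
bed br [[ 0.4833 -0.0688  0.012 ]]
bed bl [[0.4852 0.0409 0.012 ]]
grip (array([0.57816398, 0.28026113, 0.17324862]), [np.float64(0.0002555407666573404), np.float64(0.00025554076665735133)])
b1 [[0.5975 0.2586 0.008 ]]
b2 [[0.4871 0.24   0.008 ]]
b3 [[0.4789 0.2912 0.008 ]]
hinge [[0.5376 0.2622 0.052 ]]
b1 [[0.5922 0.3135 0.008 ]]
b2 [[0.597  0.2638 0.008 ]]
b3 [[0.4874 0.2382 0.008 ]]
```

```bash
python3 -m handwheel '[{"translation":[3,3.5,1],"twist":[0,0,-0.07],"grip":1},{"translation":[6,7,2],"twist":[0,0,-0.145],"grip":1},{"translation":[9,10.5,3],"twist":[0,0,-0.145],"grip":1},{"translation":[12,14,3],"twist":[0,0,-0.145],"grip":1},{"translation":[15,17.5,3],"twist":[0,0,-0.145],"grip":1},{"translation":[18,21,3],"twist":[0,0,-0.145],"grip":1},{"translation":[21,24.5,3],"twist":[0,0,-0.145],"grip":1},{"translation":[25,29,3],"twist":[0,0,-0.145],"grip":1},{"translation":[25.5,34,3],"twist":[0,0,-0.145],"grip":1},{"translation":[26.5,39,3],"twist":[0,0,-0.145],"grip":1},{"translation":[27.5,44,3],"twist":[0,0,-0.145],"grip":1},{"translation":[28,49,3],"twist":[0,0,-0.145],"grip":1},{"translation":[29,54,3],"twist":[0,0,-0.145],"grip":1},{"translation":[30,59,3],"twist":[0,0,-0.145],"grip":1},{"translation":[31,64,3],"twist":[0,0,-0.145],"grip":1}]'
python3 - <<'E'
from h import *
im=optics.get_image("wrist"); cv2.imwrite("pics/w1.png",im[:,:,::-1])
np.savez("w1.npz",**optics.camera_model("wrist"))
E
```

```text
time_s: 1.65
tcp_pos: [0.5166, 0.0396, 0.2613]
orientation: [2.429, -1.993, -0.0]
wrist_force: [1.0, 0.4, 0.5]
finger_gap: 0.0852
```

View pics/w1.png

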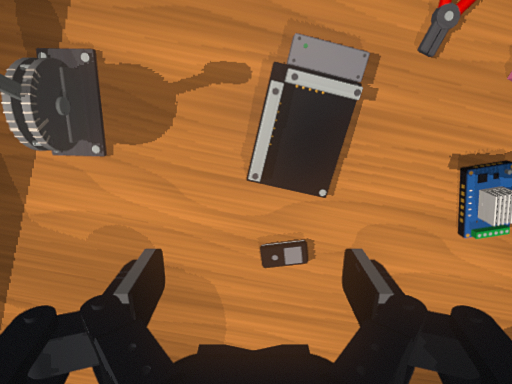

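The wrist view shows the dock whole: bars' inner corner near (286,80), bed corners (248,181) and (326,196). The quadrant is at (60,100) at the left edge, and the controller's padded left side is at (463,200). I'll crop the dock and the quadrant.

```bash
python3 - <<'E'
import cv2
from h import crop
t=cv2.imread("pics/w1.png")[:,:,::-1]
crop(t,240,25,150,180,3.3,"pics/c4.png");crop(t,0,35,120,130,4.5,"pics/c5.png")
E
```

```text
(no output)
```

View pics/c4.png

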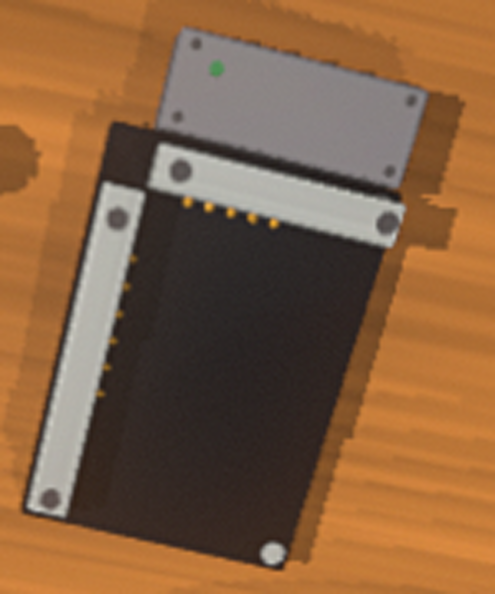

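View pics/c5.png

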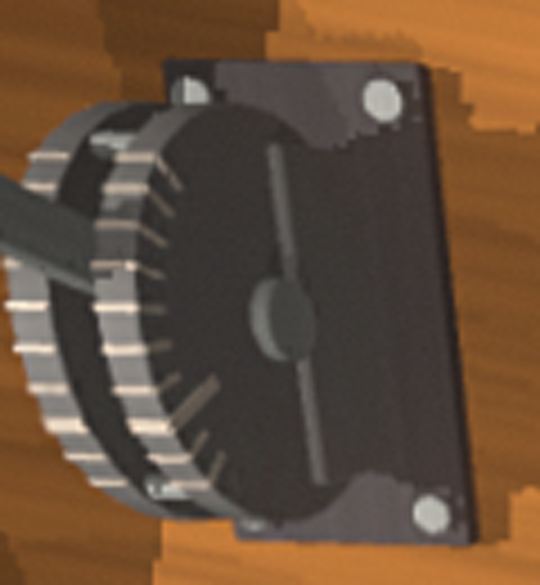

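```bash
python3 -m handwheel '[{"translation":[1,5,0],"twist":[0,0,0],"grip":1},{"translation":[2,10,0],"twist":[0,0,0],"grip":1},{"translation":[3,15,0],"twist":[0,0,0],"grip":1},{"translation":[3.5,19.5,0],"twist":[0,0,0],"grip":1},{"translation":[4,22,0],"twist":[0,0,0],"grip":1},{"translation":[4,22,0],"twist":[0,0,0],"grip":1}]'
python3 - <<'E'
from h import *
im=optics.get_image("wrist"); cv2.imwrite("pics/w2.png",im[:,:,::-1])
np.savez("w2.npz",**optics.camera_model("wrist"))
E
```

```text
time_s: 2.3
tcp_pos: [0.5568, 0.2608, 0.2607]
orientation: [-2.433, 1.986, 0.001]
wrist_force: [-0.8, -0.1, -0.4]
finger_gap: 0.0854
```

View pics/w2.png

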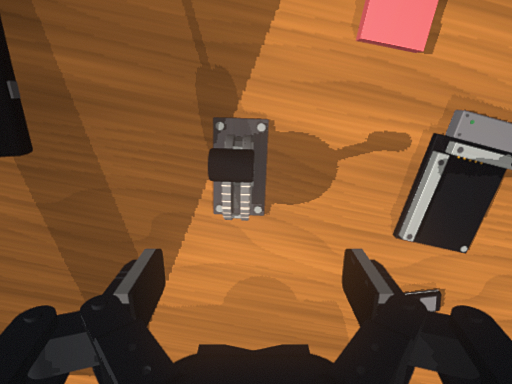

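The broad idle tick is third from the bottom, on the robot side, so the quadrant's +x points away from the robot (about world +x). The lever sits at roughly 60-65 degrees, against my triangulated q of about 1.1. In w2 the grip is at (231,165) and the base bolts are at (220,126), (262,127), (259,210) and (220,209).

```bash
python3 - <<'E'
from h import *
t=cv2.imread("pics/w2.png")[:,:,::-1]
crop(t,195,105,90,125,4.7,"pics/c6.png")
w1=dict(np.load("w1.npz")); w2=dict(np.load("w2.npz")); mt=optics.camera_model("top"); ms=optics.camera_model("scene")
def c4(p): return [(p[0]+.5)/3.3-.5+240,(p[1]+.5)/3.3-.5+25]
B=[(220,126),(262,127),(259,210),(220,209)]
P=plane(w2,B,0.010);print("bolts",P.round(4),P.mean(0).round(4))
for a,b in((3,0),(2,1)): d=P[b]-P[a]; print("yaw",np.degrees(np.arctan2(d[1],d[0])),np.linalg.norm(d))
def c2(p): return [ (p[0]+.5)/4-.5+95,(p[1]+.5)/4-.5+150]
def c3(p): return [ (p[0]+.5)/3-.5+140,(p[1]+.5)/3-.5+110]
g,e=tri([mt,ms,w2],[c2((89,173)),c3((569,76)),(231,165)]); print("grip",g,e)
# dock, bars top edges z=.026
D={"e_tl":(157,143),"e_tr":(403,205),"e_bl":(149,188),"e_br":(390,247),"s_tl":(104,182),"s_tr":(145,192),"s_bl":(24,510),"s_br":(67,517)}
Q={k:plane(w1,[c4(v)],0.026)[0,:2] for k,v in D.items()}
for k in Q: print(k,Q[k].round(4))
ang=lambda a,b:np.degrees(np.arctan2(*(Q[b]-Q[a])[::-1]))
print("end yaw",ang("e_tr","e_tl")-90,ang("e_br","e_bl")-90,"side",ang("s_bl","s_tl"),ang("s_br","s_tr"))
def inter(a,b,c,d):
    M=np.c_[Q[b]-Q[a],-(Q[d]-Q[c])]; s=np.linalg.solve(M,Q[c]-Q[a]); return Q[a]+s[0]*(Q[b]-Q[a])
print("corner",inter("e_br","e_bl","s_br","s_tr"))
print("thick e",np.linalg.norm(Q["e_tl"]-Q["e_bl"]),"s",np.linalg.norm(Q["s_tl"]-Q["s_tr"]))
for k,v in {"bed_br":(284,570),"bed_tl":(112,122)}.items(): print(k,plane(w1,[c4(v)],.012)[0].round(4))
E
```

```text
bolts [[0.5873 0.3064 0.01  ]
 [0.5964 0.2547 0.01  ]
 [0.4871 0.2358 0.01  ]
 [0.478  0.288  0.01  ]] [0.5372 0.2712 0.01  ]
yaw 9.600879076904816 0.11079671049648292
yaw 9.818543618774754 0.11098769996024226
grip [0.5784274  0.2799914  0.17342515] [np.float64(0.0004129039438195462), np.float64(0.00030875461997674985), np.float64(0.0004357581093275412)]
e_tl [0.6301 0.031 ]
e_tr [ 0.6278 -0.0587]
e_bl [0.6151 0.0303]
e_br [ 0.6132 -0.0583]
s_tl [0.6139 0.0462]
s_tr [0.6135 0.0314]
s_bl [0.4918 0.0506]
s_br [0.4924 0.0338]
end yaw -1.410873940630978 -1.2145714905669251 side -2.039595767380011 -1.1478107763054561
corner [0.61510854 0.03137836]
thick e 0.014978735883996555 s 0.014800762711521422
bed_br [ 0.4847 -0.0578  0.012 ]
bed_tl [0.6351 0.0472 0.012 ]
```

View pics/c6.png

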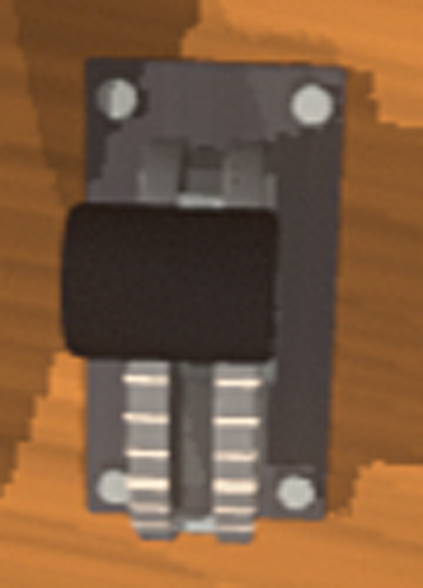

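w1 was taken with the arm still moving: its dock y disagrees with the top view by 12 mm, so I won't use it. The grip is at (0.578, 0.280, 0.173) by three views with 0.4 mm residuals. That is 126 mm from the hinge, leaning +18.7 degrees (q about 1.11). Next I go down over it, jaws across its flat ends.

```bash
python3 -m handwheel '[{"translation":[2.2,1.9,0],"twist":[0,0,-0.02],"grip":1},{"translation":[2.2,1.9,-4],"twist":[0,0,-0.02],"grip":1},{"translation":[2.2,1.9,-8],"twist":[0,0,-0.02],"grip":1},{"translation":[2.2,1.9,-11],"twist":[0,0,-0.02],"grip":1},{"translation":[2.2,1.9,-11],"twist":[0,0,-0.02],"grip":1},{"translation":[2.2,1.9,-11],"twist":[0,0,-0.02],"grip":1}]'
python3 - <<'E'
from h import *
im=optics.get_image("wrist"); cv2.imwrite("pics/w3.png",im[:,:,::-1])
E
```

```text
time_s: 2.95
tcp_pos: [0.579, 0.2751, 0.1514]
orientation: [2.407, -2.018, -0.001]
wrist_force: [0.0, 0.1, -0.4]
finger_gap: 0.0855
```

View pics/w3.png

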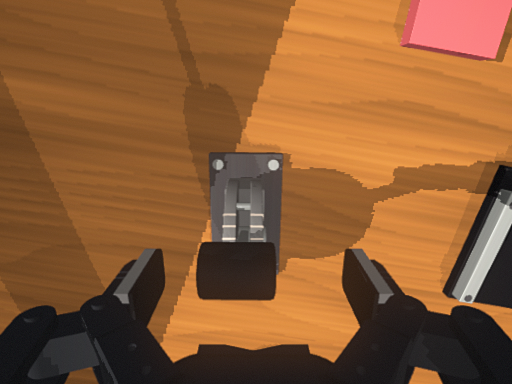

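The jaws straddle the grip, which is at (236,271) against the jaws' middle at (253,275). That means the tool is about 5 mm short in +y.

```bash
python3 - <<'E'
from h import *
s=r.observe(); print(s["time_s"],s["tcp_pos"],s["wrist_force"])
E
python3 -m handwheel '[{"translation":[0,0.5,0],"twist":[0,0,0],"grip":1},{"translation":[0,0.5,0],"twist":[0,0,0],"grip":0.6},{"translation":[0,0.5,0],"twist":[0,0,0],"grip":0.5},{"translation":[0,0.5,0],"twist":[0,0,0],"grip":0.45}]'
python3 - <<'E'
from h import *
im=optics.get_image("wrist"); cv2.imwrite("pics/w4.png",im[:,:,::-1])
s=r.observe(); print(s["time_s"],s["tcp_pos"],s["wrist_force"],s["finger_gap"])
E
```

```text
3.0 [0.57999242 0.27572989 0.15278516] [ 0.52238803 -0.5180094   0.69349126]
time_s: 3.4
tcp_pos: [0.579, 0.2817, 0.1521]
orientation: [-2.408, 2.016, -0.001]
wrist_force: [-0.5, -0.6, -0.0]
finger_gap: 0.0439
3.45 [0.57887866 0.28165812 0.15183478] [ 1.04462613 -0.39194642 -0.29386066] 0.03858415261322942
```

View pics/w4.png

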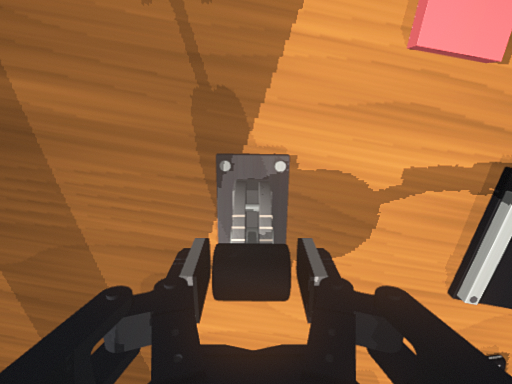

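Centred. Now pinch.

```bash
python3 -m handwheel '[{"translation":[0,0,0],"twist":[0,0,0],"grip":0.3},{"translation":[0,0,0],"twist":[0,0,0],"grip":0},{"translation":[0,0,0],"twist":[0,0,0],"grip":0},{"translation":[0,0,0],"twist":[0,0,0],"grip":0}]' && python3 -m handwheel '[{"translation":[-0.9,-0.16,0.25],"twist":[0,0,0],"grip":0},{"translation":[-1.8,-0.3,0.45],"twist":[0,0,0],"grip":0},{"translation":[-2.9,-0.5,0.6],"twist":[0,0,0],"grip":0},{"translation":[-3.95,-0.7,0.65],"twist":[0,0,0],"grip":0},{"translation":[-5,-0.9,0.6],"twist":[0,0,0],"grip":0},{"translation":[-6.1,-1.05,0.45],"twist":[0,0,0],"grip":0},{"translation":[-7.1,-1.25,0.2],"twist":[0,0,0],"grip":0},{"translation":[-8.15,-1.45,-0.1],"twist":[0,0,0],"grip":0},{"translation":[-9.15,-1.6,-0.5],"twist":[0,0,0],"grip":0},{"translation":[-9.15,-1.6,-0.5],"twist":[0,0,0],"grip":0},{"translation":[-9.15,-1.6,-0.5],"twist":[0,0,0],"grip":0}]'
python3 - <<'E'
from h import *
im=optics.get_image("scene"); cv2.imwrite("pics/s2.png",im[:,:,::-1]); crop(im,250,100,140,120,5,"pics/c7.png")
s=r.observe(); print(s["time_s"],s["tcp_pos"],s["wrist_force"],s["finger_gap"])
E
```

```text
time_s: 3.85
tcp_pos: [0.579, 0.2826, 0.152]
orientation: [-2.407, 2.016, 0.001]
wrist_force: [-1.3, 5.7, 4.0]
finger_gap: 0.033
time_s: 4.95
tcp_pos: [0.4903, 0.2675, 0.1486]
orientation: [-2.402, 2.011, -0.006]
wrist_force: [-1.1, 6.1, 10.6]
finger_gap: 0.033
5.0 [0.49029126 0.26752166 0.14860944] [-0.93171328  6.54278079 10.08997211] 0.03328737105275773
```

View pics/c7.png

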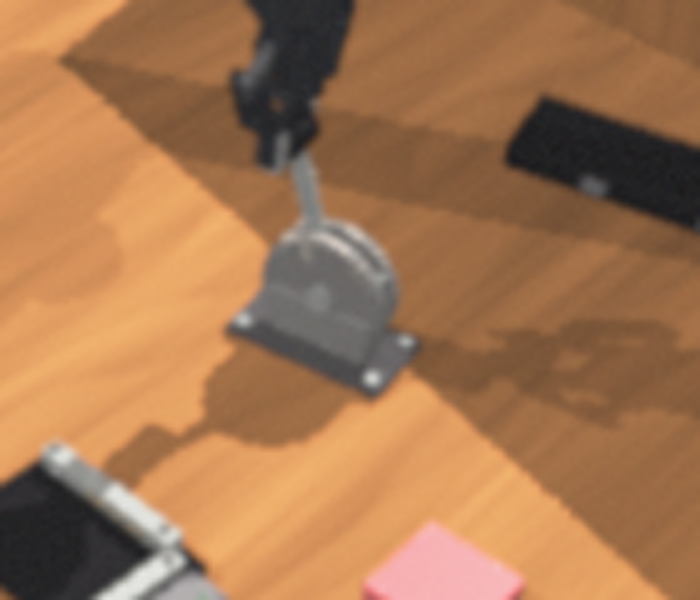

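The lever followed to about -24 degrees. Next I open, rise clear and check it.

```bash
python3 -m handwheel '[{"translation":[0,0,0],"twist":[0,0,0],"grip":0.5},{"translation":[0,0,0],"twist":[0,0,0],"grip":0.9},{"translation":[0,0,0],"twist":[0,0,0],"grip":0.9},{"translation":[0,0,0],"twist":[0,0,0],"grip":0.9},{"translation":[0,0,4],"twist":[0,0,0],"grip":0.9},{"translation":[0,0,8],"twist":[0,0,0],"grip":1},{"translation":[2,-4,10],"twist":[0,0,0],"grip":1},{"translation":[2,-8,10],"twist":[0,0,0],"grip":1},{"translation":[2,-10,10],"twist":[0,0,0],"grip":1},{"translation":[2,-10,10],"twist":[0,0,0],"grip":1},{"translation":[2,-10,10],"twist":[0,0,0],"grip":1}]'
python3 - <<'E'
from h import *
np.savez("w5.npz",**optics.camera_model("wrist"))
im=optics.get_image("wrist"); cv2.imwrite("pics/w5.png",im[:,:,::-1])
im=optics.get_image("scene"); cv2.imwrite("pics/s3.png",im[:,:,::-1]); crop(im,250,100,140,120,5,"pics/c8.png")
im=optics.get_image("top"); cv2.imwrite("pics/t3.png",im[:,:,::-1]); crop(im,95,150,190,100,4,"pics/c9.png")
s=r.observe(); print(s["time_s"],s["tcp_pos"],s["wrist_force"],s["finger_gap"])
E
```

```text
time_s: 6.1
tcp_pos: [0.5071, 0.1653, 0.246]
orientation: [2.407, -2.018, -0.001]
wrist_force: [0.7, -0.0, -0.2]
finger_gap: 0.0853
6.25 [0.50704097 0.16641944 0.24600078] [0.07404396 0.13709001 0.68867504] 0.0853384768683814
```

View pics/w5.png

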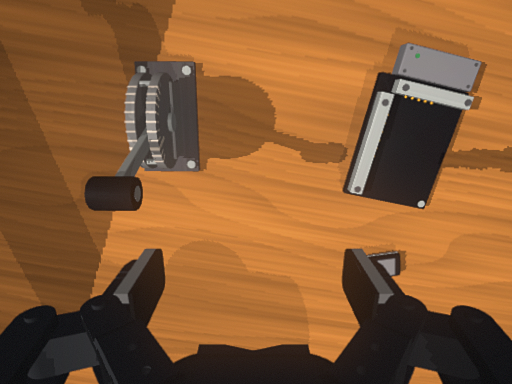

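View pics/c8.png

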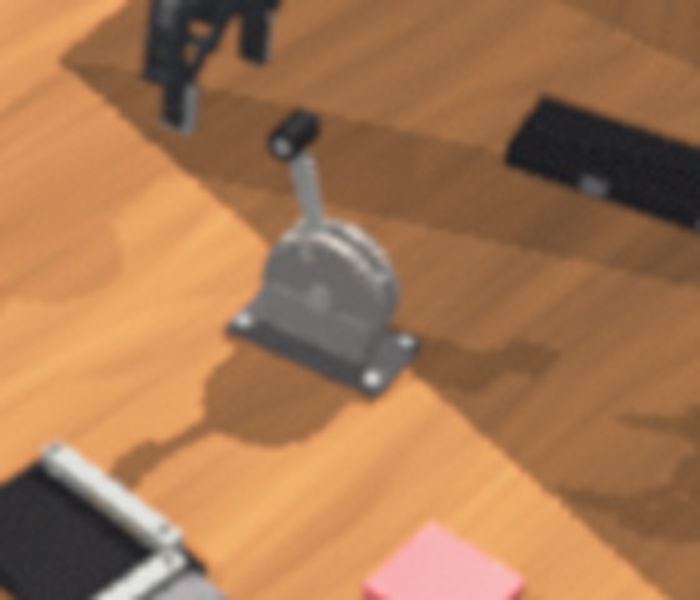

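View pics/c9.png

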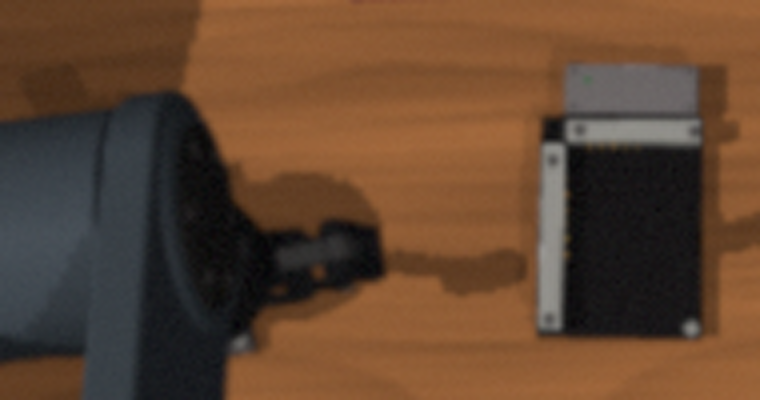

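The throttle now leans towards the robot. In w5 the grip is at (114,193), and in the scene crop it is at (294,135). I'll triangulate it and measure the dock in this settled view.

```bash
python3 - <<'E'
from h import *
t=cv2.imread("pics/w5.png")[:,:,::-1]
crop(t,335,35,160,180,3.3,"pics/c10.png"); crop(t,80,50,130,170,3.5,"pics/c11.png")
w5=dict(np.load("w5.npz")); ms=optics.camera_model("scene")
g,e=tri([ms,w5],[((294.5)/5-.5+250,135.5/5-.5+100),(114,193)]); print("grip",g,e)
d=np.array([.985,.174]); x=(g[:2]-[.5385,.2735])@d; print("x",x,"q",np.arctan2(x,g[2]-.052)+.785)
P=plane(w5,[(141,69),(187,70),(191,164)],.010);print(P.round(4))
E
```

```text
grip [0.4966719  0.26720353 0.17179407] [np.float64(0.0006038425797133311), np.float64(0.000603842579713391)]
x -0.04229626909839572 q 0.44558854317241425
[[0.5891 0.3099 0.01  ]
 [0.5969 0.2575 0.01  ]
 [0.4883 0.2402 0.01  ]]
```

View pics/c10.png

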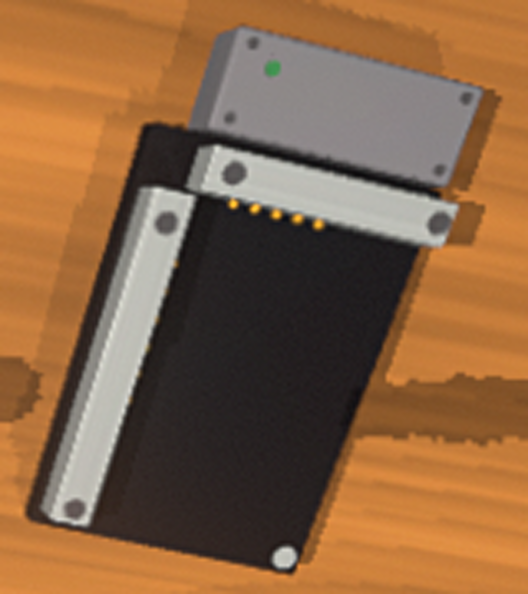

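View pics/c11.png

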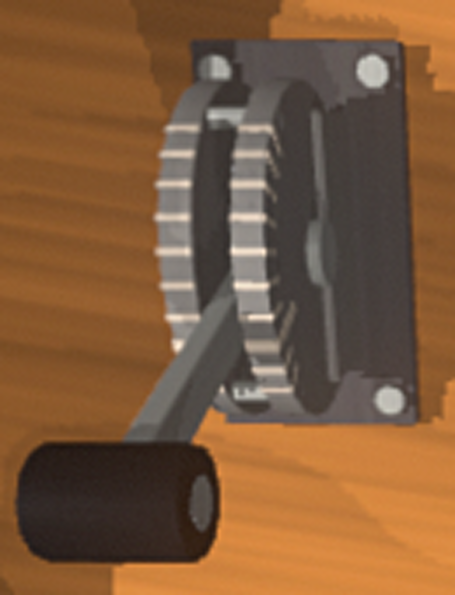

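Vision gives q about 0.42-0.445 and tool travel gives about 0.37. That is too close to the limit, so I'll measure again with the camera directly above the grip, where height errors do not matter.

```bash
python3 -m handwheel '[{"translation":[-2,2.5,3],"twist":[0,0,0],"grip":1},{"translation":[-4,5,5],"twist":[0,0,0],"grip":1},{"translation":[-6,8,5],"twist":[0,0,0],"grip":1},{"translation":[-7,9,5],"twist":[0,0,0],"grip":1},{"translation":[-7,9,5],"twist":[0,0,0],"grip":1},{"translation":[-7,9,5],"twist":[0,0,0],"grip":1},{"translation":[-7,9,5],"twist":[0,0,0],"grip":1}]'
python3 - <<'E'
from h import *
m=optics.camera_model("wrist");np.savez("w6.npz",**m)
im=optics.get_image("wrist"); cv2.imwrite("pics/w6.png",im[:,:,::-1])
print(-m["R"].T@m["t"]); uv=proj(m,[[.494,.266,.17]])[0];print(uv)
x,y=np.clip(uv-60,0,400).astype(int); crop(im,170,0,150,180,3.3,"pics/c12.png")
E
```

```text
time_s: 6.95
tcp_pos: [0.438, 0.2549, 0.2959]
orientation: [2.408, -2.017, 0.0]
wrist_force: [-0.1, -0.5, 0.2]
finger_gap: 0.0855
[0.51382771 0.26806681 0.43812542]
[250.9354661 119.4284349]
```

View pics/w6.png

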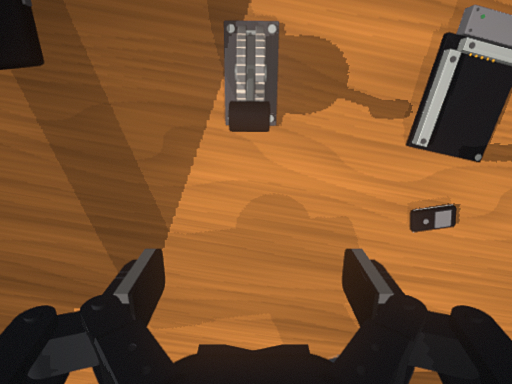

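View pics/c12.png

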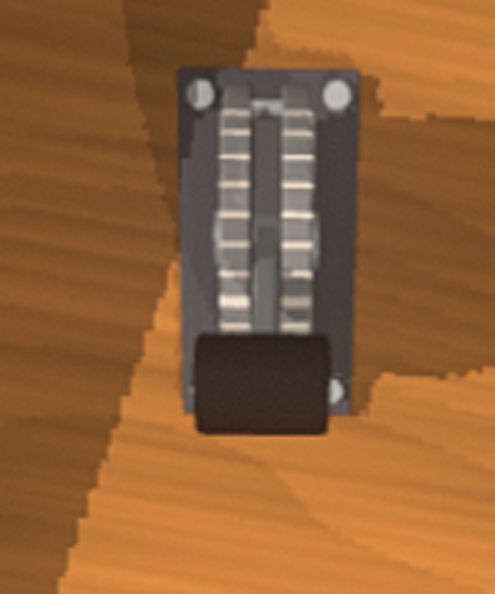

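```bash
python3 - <<'E'
from h import *
w=dict(np.load("w6.npz")); c=lambda p:[(p[0]+.5)/3.3-.5+170,(p[1]+.5)/3.3-.5]
im=cv2.imread("pics/w6.png"); g=cv2.cvtColor(im,cv2.COLOR_BGR2GRAY)
m=(g<45).astype(np.uint8); m[:,:225]=0;m[:,275:]=0;m[:98]=0;m[140:]=0
m=cv2.morphologyEx(m,cv2.MORPH_OPEN,np.ones((5,5)))
ys,xs=np.nonzero(m); print(xs.min(),xs.max(),ys.min(),ys.max(),xs.mean(),ys.mean())
d=np.array([.985,.174])
for z in(.163,.166,.17):
    G=plane(w,[[xs.mean(),ys.mean()]],z)[0]; print(z,G.round(4))
G=plane(w,[[xs.mean(),ys.mean()]],.166)[0]
hub=plane(w,[c((215,241)),c((318,239))],.052); print("hub",hub.round(4),hub.mean(0))
for z in (.006,.01):
    b=plane(w,[c((201,95)),c((337,95)),c((335,391))],z); print("bolts",b.round(4),"mid",((b[0]+b[2])/2).round(4))
for H in (hub.mean(0)[:2],((b[0]+b[2])/2)[:2],np.array([.5385,.2735])):
    x=(G[:2]-H)@d; print("x",x,"q",np.arcsin(x/.125)+.785)
E
```

```text
230 268 102 109 249.97173144876325 105.1660777385159
0.163 [0.5052 0.2688 0.163 ]
0.166 [0.5052 0.2688 0.166 ]
0.17 [0.5054 0.2688 0.17  ]
hub [[0.5349 0.293  0.052 ]
 [0.5419 0.2571 0.052 ]] [0.53838528 0.27503926 0.052     ]
bolts [[0.5886 0.3096 0.006 ]
 [0.5977 0.2583 0.006 ]
 [0.4884 0.2378 0.006 ]] mid [0.5385 0.2737 0.006 ]
bolts [[0.5879 0.3092 0.01  ]
 [0.5969 0.2584 0.01  ]
 [0.4886 0.2381 0.01  ]] mid [0.5383 0.2737 0.01  ]
x -0.033719456722548634 q 0.5118607307068018
x -0.03336295645284131 q 0.5148213069164103
x -0.03356462905498021 q 0.5131468056342721
```

The mask caught only part of the grip, so I'll use its edges read from the crop: x 195-328, y 335-433.

```bash
python3 - <<'E'
from h import *
w=dict(np.load("w6.npz")); c=lambda p:[(p[0]+.5)/3.3-.5+170,(p[1]+.5)/3.3-.5]
d=np.array([.985,.174]); C=-w["R"].T@w["t"]
im=cv2.imread("pics/w6.png").astype(int).sum(2)[95:140,245:257].mean(1); print(im.round())
for cy in (382,384,386):
  G=plane(w,[c((262,cy))],.166)[0]; x=(G[:2]-[.5384,.2740])@d; print(G.round(4),"x",x,"q",np.arcsin(x/.125)+.785)
E=plane(w,[c((262,335)),c((262,433))],.166);print("diam",np.linalg.norm(E[0]-E[1]))
E
```

```text
[315. 318. 320. 359. 352. 275. 159. 105. 111. 116. 121. 119. 121. 125.
 128. 128. 131. 136. 138. 140. 139. 140. 140. 139. 140. 141. 139. 139.
 136. 134. 138. 133. 131. 130. 126. 113. 151. 376. 392. 382. 380. 384.
 384. 377. 367.]
[0.4967 0.2681 0.166 ] x -0.042048253206682075 q 0.4419233602975174
[0.4962 0.2681 0.166 ] x -0.04255567618565589 q 0.437609436378592
[0.4957 0.268  0.166 ] x -0.043063644093383285 q 0.43328411997938454
diam 0.024876957197600566
```

The grip edges at rows 100.7 and 131.4 give q = 0.437, right at the limit, so the grip slipped a few mm in the pads. I'll take it again and swing it about 1.1 cm further back.

```bash
python3 -m handwheel '[{"translation":[4,1.3,0],"twist":[0,0,0],"grip":1},{"translation":[5.8,1.3,-3],"twist":[0,0,0],"grip":1},{"translation":[5.8,1.3,-7],"twist":[0,0,0],"grip":1},{"translation":[5.8,1.3,-11],"twist":[0,0,0],"grip":1},{"translation":[5.8,1.3,-14.8],"twist":[0,0,0],"grip":0.7},{"translation":[5.8,1.3,-14.8],"twist":[0,0,0],"grip":0.45},{"translation":[5.8,1.3,-14.8],"twist":[0,0,0],"grip":0.45},{"translation":[5.8,1.3,-14.8],"twist":[0,0,0],"grip":0.45}]'
python3 - <<'E'
from h import *
im=optics.get_image("wrist"); cv2.imwrite("pics/w7.png",im[:,:,::-1])
s=r.observe(); print(s["time_s"],s["tcp_pos"],s["wrist_force"],s["finger_gap"])
E
```

```text
time_s: 7.8
tcp_pos: [0.4972, 0.2687, 0.1503]
orientation: [-2.406, 2.015, -0.004]
wrist_force: [-0.3, -0.4, 0.4]
finger_gap: 0.0385
7.85 [0.49722227 0.26880628 0.15058806] [ 0.98248319  0.4407104  -0.42445249] 0.03817249574493927
```

View pics/w7.png

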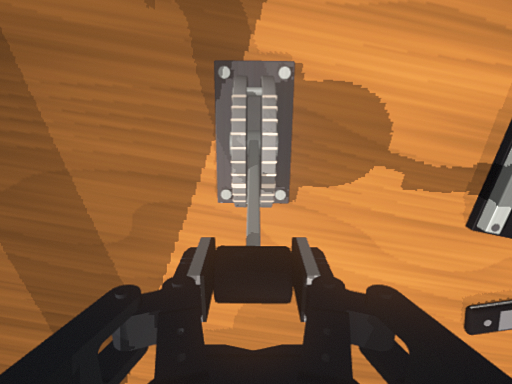

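The grip is centred between the pads at (253,275). Close, swing on, release and rise to the same viewpoint.

```bash
python3 -m handwheel '[{"translation":[0,0,0],"twist":[0,0,0],"grip":0.2},{"translation":[0,0,0],"twist":[0,0,0],"grip":0},{"translation":[0,0,0],"twist":[0,0,0],"grip":0},{"translation":[-0.4,-0.07,-0.15],"twist":[0,0,0],"grip":0},{"translation":[-0.8,-0.14,-0.3],"twist":[0,0,0],"grip":0},{"translation":[-1.15,-0.2,-0.5],"twist":[0,0,0],"grip":0},{"translation":[-1.15,-0.2,-0.5],"twist":[0,0,0],"grip":0},{"translation":[-1.15,-0.2,-0.5],"twist":[0,0,0],"grip":0},{"translation":[-1.15,-0.2,-0.5],"twist":[0,0,0],"grip":0.6},{"translation":[-1.15,-0.2,-0.5],"twist":[0,0,0],"grip":1},{"translation":[-1.15,-0.2,-0.5],"twist":[0,0,0],"grip":1},{"translation":[-1.15,-0.2,-0.5],"twist":[0,0,0],"grip":1},{"translation":[-1.15,-0.2,4],"twist":[0,0,0],"grip":1},{"translation":[-2,-0.5,9],"twist":[0,0,0],"grip":1},{"translation":[-5.5,-1.3,12],"twist":[0,0,0],"grip":1},{"translation":[-5.8,-1.3,14.8],"twist":[0,0,0],"grip":1},{"translation":[-5.8,-1.3,14.8],"twist":[0,0,0],"grip":1},{"translation":[-5.8,-1.3,14.8],"twist":[0,0,0],"grip":1}]'
python3 - <<'E'
from h import *
m=optics.camera_model("wrist");np.savez("w8.npz",**m)
im=optics.get_image("wrist"); cv2.imwrite("pics/w8.png",im[:,:,::-1])
crop(im,170,0,150,180,3.3,"pics/c13.png")
print(im[95:145,246:257].astype(int).sum(2).mean(1).round())
E
```

```text
time_s: 9.65
tcp_pos: [0.4373, 0.2556, 0.2965]
orientation: [-2.408, 2.016, -0.001]
wrist_force: [-0.3, -0.4, -0.3]
finger_gap: 0.0852
[311. 311. 316. 338. 329. 317. 315. 313. 322. 361. 365. 355. 355. 342.
 320. 227. 132. 111. 116. 119. 122. 124. 126. 129. 133. 134. 138. 140.
 142. 146. 146. 147. 146. 146. 146. 147. 147. 144. 144. 141. 138. 138.
 133. 129. 117. 153. 363. 381. 378. 376.]
```

View pics/c13.png

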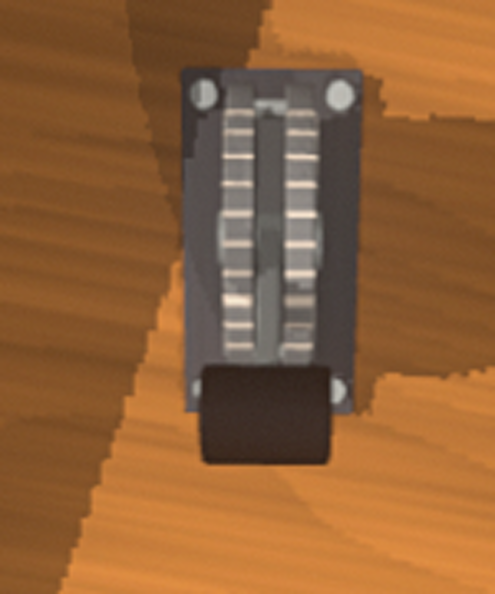

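```bash
python3 - <<'E'
from h import *
w=dict(np.load("w8.npz")); d=np.array([.985,.174])
c=lambda p:[(p[0]+.5)/3.3-.5+170,(p[1]+.5)/3.3-.5]
hub=plane(w,[c((218,240)),c((321,240))],.052).mean(0); b=plane(w,[c((203,95)),c((338,391))],.008).mean(0); print(hub,b)
G=plane(w,[[250.5,(110.1+140.3)/2]],.165)[0]
for H in (hub,b,[.5384,.2740]):
  x=(G[:2]-H[:2])@d; print(G.round(4),x,"q",np.arcsin(x/.125)+.785)
s=r.observe();print(s["tcp_pos"],Ro.from_rotvec(s["orientation"]).as_matrix()[:,0])
E
```

```text
[0.53823534 0.27507807 0.052     ] [0.53828088 0.27386051 0.008     ]
[0.4881 0.2664 0.165 ] -0.050851544850157235 q 0.3660380968120678
[0.4881 0.2664 0.165 ] -0.05068454669381965 q 0.36750009329920297
[0.4881 0.2664 0.165 ] -0.05082615535287702 q 0.36626043213121334
[0.43693636 0.25539734 0.29546667] [ 1.75929813e-01 -9.84402697e-01  1.76373504e-04]
```

q ≈ 0.366 with three hinge references agreeing, inside 0.262-0.436. On to the dock for a settled view.

```bash
python3 -m handwheel '[{"translation":[1,-4.8,0],"twist":[0,0,0],"grip":1},{"translation":[2,-9.5,0],"twist":[0,0,0],"grip":1},{"translation":[3,-14,-1],"twist":[0,0,0],"grip":1},{"translation":[4,-18.5,-2],"twist":[0,0,0],"grip":1},{"translation":[5,-23,-4],"twist":[0,0,0],"grip":1},{"translation":[6,-27,-6],"twist":[0,0,0],"grip":1},{"translation":[6,-27,-6],"twist":[0,0,0],"grip":1},{"translation":[6,-27,-6],"twist":[0,0,0],"grip":1},{"translation":[6,-27,-6],"twist":[0,0,0],"grip":1},{"translation":[6,-27,-6],"twist":[0,0,0],"grip":1}]'
python3 - <<'E'
from h import *
m=optics.camera_model("wrist");np.savez("w9.npz",**m)
im=optics.get_image("wrist"); cv2.imwrite("pics/w9.png",im[:,:,::-1])
uv=proj(m,[[.55,-.02,.02]])[0]; print(uv,-m["R"].T@m["t"])
crop(im,170,20,190,200,3,"pics/c14.png")
E
```

```text
time_s: 10.7
tcp_pos: [0.497, -0.0132, 0.2364]
orientation: [-2.411, 2.014, 0.001]
wrist_force: [0.8, -0.8, 0.4]
finger_gap: 0.0853
[266.80462003 119.01364204] [5.72835349e-01 1.15184702e-04 3.78667078e-01]
```

View pics/w9.png

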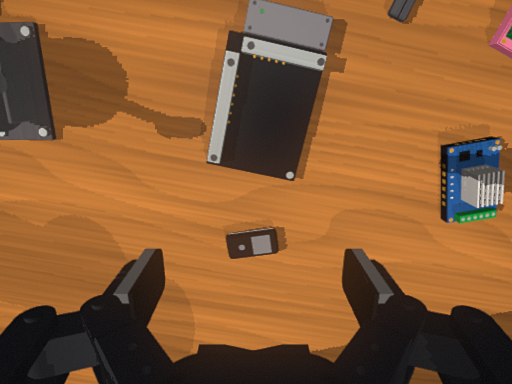

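View pics/c14.png

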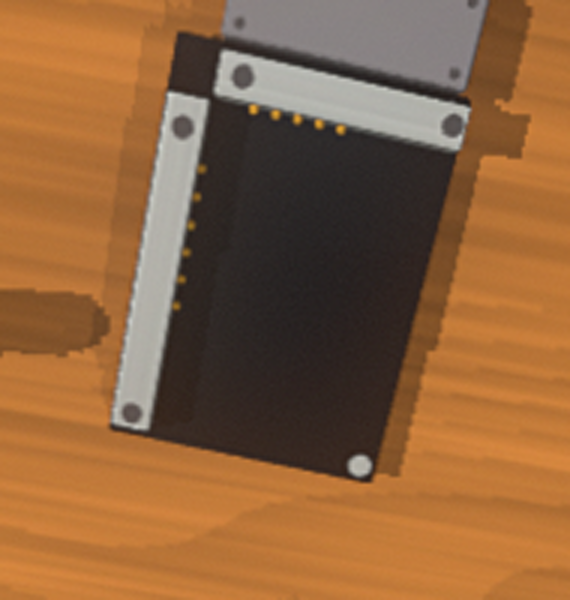

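The settled dock view shows the end bar from (222,40) to (326,60), the side bar from (228,55) to (214,160), and the inner corner near (239,52). I'll fit both bars by mask.

```bash
python3 - <<'E'
from h import *
w=dict(np.load("w9.npz")); mt=optics.camera_model("top")
def bars(im,m,x0,x1,y0,y1,thr):
    hsv=cv2.cvtColor(im,cv2.COLOR_BGR2HSV)
    k=((hsv[...,1]<50)&(hsv[...,2]>thr)).astype(np.uint8); k2=np.zeros_like(k);k2[y0:y1,x0:x1]=k[y0:y1,x0:x1]
    cs,_=cv2.findContours(k2,cv2.RETR_EXTERNAL,cv2.CHAIN_APPROX_NONE)
    for c in sorted(cs,key=cv2.contourArea)[-2:]:
        W=plane(m,c[:,0].astype(float),.026)[:,:2]*1000
        rc=cv2.minAreaRect(W.astype(np.float32)); print(rc, cv2.boundingRect(c)); print(cv2.boxPoints(rc).round(1).tolist())
bars(cv2.imread("pics/w9.png"),w,200,335,30,170,130)
bars(cv2.imread("pics/top0.png"),mt,225,275,178,240,100)
E
```

```text
((620.4371337890625, -24.290390014648438), (89.55970001220703, 14.622928619384766), 88.10517883300781) (241, 37, 86, 33)
[[611.5999755859375, -68.80000305175781], [626.2999877929688, -69.30000305175781], [629.2000122070312, 20.200000762939453], [614.5999755859375, 20.700000762939453]]
((551.9486083984375, 31.361238479614258), (15.016823768615723, 120.70523834228516), 88.20751953125) (207, 51, 32, 112)
[[491.3999938964844, 25.700000762939453], [612.0, 22.0], [612.5, 37.0], [491.8999938964844, 40.79999923706055]]
((620.2705688476562, -25.579395294189453), (85.51687622070312, 13.512396812438965), 89.01024627685547) (237, 180, 33, 6)
[[612.7999877929688, -68.19999694824219], [626.2999877929688, -68.4000015258789], [627.7999877929688, 17.100000381469727], [614.2999877929688, 17.299999237060547]]
((552.0083618164062, 29.83029556274414), (13.291025161743164, 119.56642150878906), 89.40809631347656) (230, 186, 6, 46)
[[492.20001220703125, 23.799999237060547], [611.7000122070312, 22.600000381469727], [611.9000244140625, 35.900001525878906], [492.29998779296875, 37.099998474121094]]
```

Dock corner, wrist view (0.614, 0.0215) and top view (0.6134, 0.0217) agree; dock yaw about -1.8 degrees. Now the controller, turned to its yaw.

```bash
python3 -m handwheel '[{"translation":[-0.4,-4.8,0],"twist":[0,0,0.1],"grip":1},{"translation":[-0.8,-9.6,0],"twist":[0,0,0.19],"grip":1},{"translation":[-1.2,-14.4,0],"twist":[0,0,0.19],"grip":1},{"translation":[-1.6,-19.2,0],"twist":[0,0,0.19],"grip":1},{"translation":[-2,-24,0],"twist":[0,0,0.19],"grip":1},{"translation":[-2.5,-27.5,0],"twist":[0,0,0.19],"grip":1},{"translation":[-2.5,-27.5,0],"twist":[0,0,0.19],"grip":1},{"translation":[-2.5,-27.5,0],"twist":[0,0,0.19],"grip":1},{"translation":[-2.5,-27.5,0],"twist":[0,0,0.19],"grip":1},{"translation":[-2.5,-27.5,0],"twist":[0,0,0.19],"grip":1}]'
python3 - <<'E'
from h import *
m=optics.camera_model("wrist");np.savez("w10.npz",**m)
im=optics.get_image("wrist"); cv2.imwrite("pics/w10.png",im[:,:,::-1])
uv=proj(m,[[.52,-.286,.03]])[0]; print(uv)
x,y=(uv-[75,70]).astype(int).clip(0); crop(im,x,y,150,140,4,"pics/c15.png"); print(x,y)
E
```

```text
time_s: 11.75
tcp_pos: [0.4725, -0.2876, 0.2365]
orientation: [-2.591, 1.776, 0.001]
wrist_force: [-0.1, -0.5, 0.4]
finger_gap: 0.0855
[266.78977574 125.16196365]
191 55
```

View pics/w10.png

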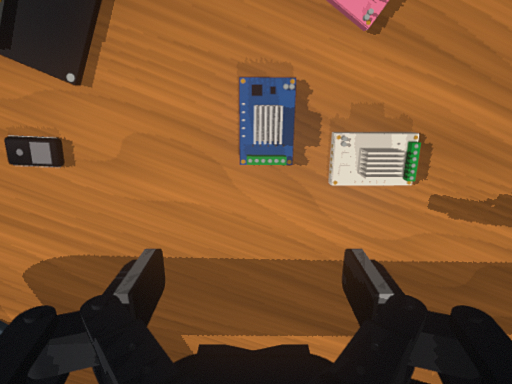

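View pics/c15.png

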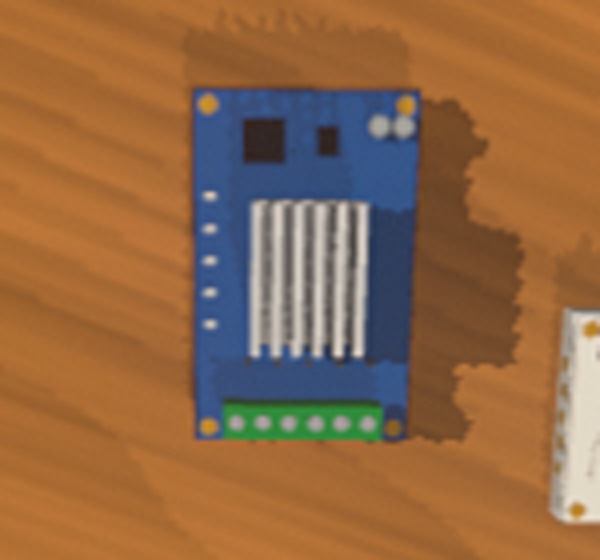

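The blue controller sits square in view: board corners in the crop at (193,88), (420,90), (408,438) and (196,438); heatsink top at (252,202) to (366,357); green block at the lower end as described. White at (377,160) and pink at (362,5) are the look-alikes.

```bash
python3 - <<'E'
from h import *
w=dict(np.load("w10.npz")); c=lambda p:[(p[0]+.5)/4-.5+191,(p[1]+.5)/4-.5+55]
B=plane(w,[c(p) for p in [(193,88),(420,90),(408,438),(196,438)]],.016)
H=plane(w,[c(p) for p in [(251,201),(370,202),(366,357),(249,357)]],.046)
a=lambda d:np.degrees(np.arctan2(d[1],d[0]))
for P in (B,H):
    print(P.mean(0).round(4),"x yaw",a(P[0]-P[3]),a(P[1]-P[2]),"y-90",a(P[0]-P[1])-90,a(P[3]-P[2])-90,"len",np.linalg.norm(P[0]-P[3]),np.linalg.norm(P[1]-P[2]),"wid",np.linalg.norm(P[0]-P[1]),np.linalg.norm(P[3]-P[2]))
s=r.observe();R=Ro.from_rotvec(s["orientation"]).as_matrix(); print(s["tcp_pos"],"jaw yaw",a(R[:,0]))
E
```

```text
[ 0.5221 -0.2857  0.016 ] x yaw 20.89049439131562 21.308938740149916 y-90 20.708069666179867 21.137958552624795 len 0.09865994968989682 0.09818867355995052 wid 0.06274810132715775 0.0634654634821029
[ 0.5219 -0.2857  0.046 ] x yaw 20.38458359692771 21.210019773613503 y-90 20.70827395937215 21.15065310834548 len 0.040560226602306355 0.04031788133831569 wid 0.030921477883864533 0.03150462306189197
[ 0.47257916 -0.28774918  0.23650856] jaw yaw -68.84813431898768
```

Board and heatsink agree: centre (0.522, -0.2857), yaw 21.0 degrees, sizes right, and the jaws already match. I go down with the fingertips above the board (TCP z about 0.020).

```bash
python3 -m handwheel '[{"translation":[4.95,0.2,0],"twist":[0,0,0],"grip":0.8},{"translation":[4.95,0.2,-5],"twist":[0,0,0],"grip":0.8},{"translation":[4.95,0.2,-10],"twist":[0,0,0],"grip":0.8},{"translation":[4.95,0.2,-14],"twist":[0,0,0],"grip":0.8},{"translation":[4.95,0.2,-17],"twist":[0,0,0],"grip":0.8},{"translation":[4.95,0.2,-19],"twist":[0,0,0],"grip":0.8},{"translation":[4.95,0.2,-20.5],"twist":[0,0,0],"grip":0.8},{"translation":[4.95,0.2,-21.6],"twist":[0,0,0],"grip":0.6},{"translation":[4.95,0.2,-21.6],"twist":[0,0,0],"grip":0.5},{"translation":[4.95,0.2,-21.6],"twist":[0,0,0],"grip":0.45}]'
python3 - <<'E'
from h import *
im=optics.get_image("wrist"); cv2.imwrite("pics/w11.png",im[:,:,::-1])
s=r.observe(); print(s["time_s"],s["tcp_pos"],s["wrist_force"],s["finger_gap"])
E
```

```text
time_s: 12.8
tcp_pos: [0.5223, -0.2877, 0.021]
orientation: [2.589, -1.779, 0.002]
wrist_force: [0.5, -0.0, -0.0]
finger_gap: 0.0381
12.85 [ 0.52252306 -0.28795711  0.02135979] [-0.02705177 -0.37993149  0.35269521] 0.03804530599448243
```

View pics/w11.png

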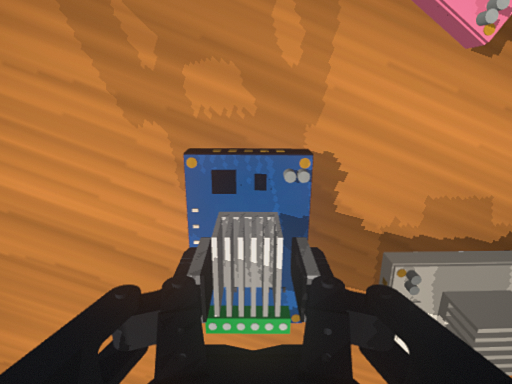

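The pads straddle the heatsink (213-283 px), about 2 mm off-centre. I correct, close and lift a little.

```bash
python3 -m handwheel '[{"translation":[0,0.2,-0.05],"twist":[0,0,0],"grip":0.45},{"translation":[0,0.2,-0.05],"twist":[0,0,0],"grip":0.2},{"translation":[0,0.2,-0.05],"twist":[0,0,0],"grip":0},{"translation":[0,0.2,-0.05],"twist":[0,0,0],"grip":0},{"translation":[0,0.2,-0.05],"twist":[0,0,0],"grip":0},{"translation":[0,0.2,1],"twist":[0,0,0],"grip":0},{"translation":[0,0.2,3],"twist":[0,0,0],"grip":0},{"translation":[0,0.2,6],"twist":[0,0,0],"grip":0},{"translation":[0,0.2,6],"twist":[0,0,0],"grip":0},{"translation":[0,0.2,6],"twist":[0,0,0],"grip":0}]'
python3 - <<'E'
from h import *
im=optics.get_image("wrist"); cv2.imwrite("pics/w12.png",im[:,:,::-1])
im=optics.get_image("scene"); crop(im,130,170,160,120,4.5,"pics/c16.png")
s=r.observe(); R=Ro.from_rotvec(s["orientation"]).as_matrix();print(s["time_s"],s["tcp_pos"],s["wrist_force"],s["finger_gap"],R[:,0],R[:,2])
E
```

```text
time_s: 13.85
tcp_pos: [0.5218, -0.2856, 0.0807]
orientation: [2.589, -1.779, 0.002]
wrist_force: [-0.7, -0.1, -2.8]
finger_gap: 0.0291
13.95 [ 0.52084825 -0.28482757  0.07924738] [-0.43283607 -0.24716771 -2.90811903] 0.028859491845170344 [ 0.35852028 -0.93351933 -0.0022072 ] [-0.00199103  0.00159972 -0.99999674]
```

View pics/w12.png

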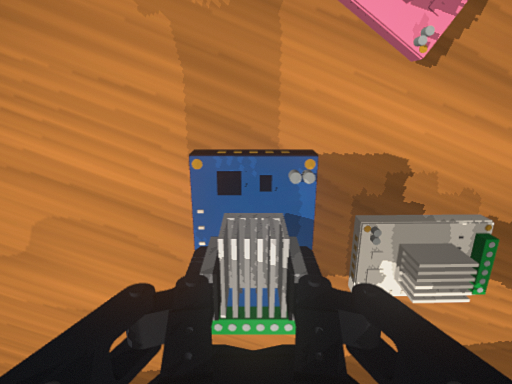

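View pics/c16.png

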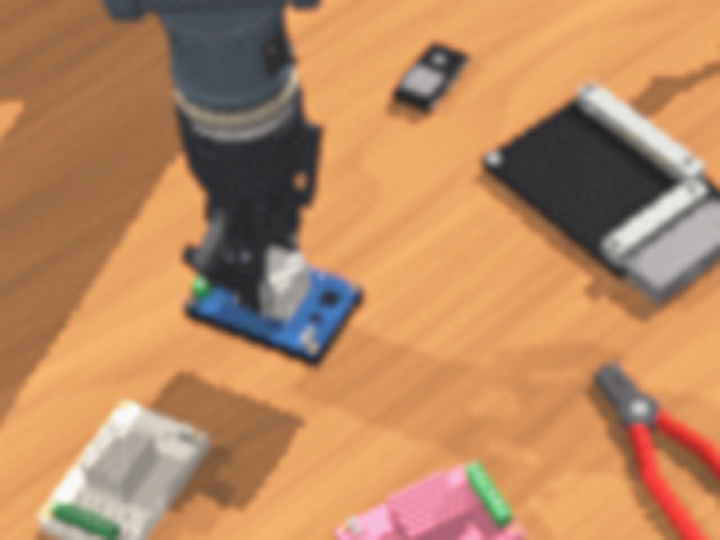

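Held level, weight about 2.9 N (0.29 kg), gap 29 mm. I carry it over the dock, turning -0.40 rad, and stop 12 mm short of the corner in both directions.

```bash
python3 -m handwheel '[{"translation":[0.3,2,0],"twist":[0,0,-0.04],"grip":0},{"translation":[0.7,5,0],"twist":[0,0,-0.1],"grip":0},{"translation":[1.1,9,0],"twist":[0,0,-0.18],"grip":0},{"translation":[1.5,13,0],"twist":[0,0,-0.25],"grip":0},{"translation":[2,17,0],"twist":[0,0,-0.32],"grip":0},{"translation":[2.4,21,0],"twist":[0,0,-0.37],"grip":0},{"translation":[2.7,24.5,0],"twist":[0,0,-0.4],"grip":0},{"translation":[2.9,26,0],"twist":[0,0,-0.4],"grip":0},{"translation":[2.9,26.5,0],"twist":[0,0,-0.4],"grip":0},{"translation":[2.9,26.5,0],"twist":[0,0,-0.4],"grip":0},{"translation":[2.9,26.5,0],"twist":[0,0,-0.4],"grip":0},{"translation":[2.9,26.5,0],"twist":[0,0,-0.4],"grip":0}]'
python3 - <<'E'
from h import *
m=optics.camera_model("wrist");np.savez("w13.npz",**m)
im=optics.get_image("wrist"); cv2.imwrite("pics/w13.png",im[:,:,::-1]); crop(im,170,60,190,140,4,"pics/c17.png")
s=r.observe(); R=Ro.from_rotvec(s["orientation"]).as_matrix();print(s["time_s"],s["tcp_pos"],s["wrist_force"],s["finger_gap"],np.degrees(np.arctan2(R[1,0],R[0,0]))+90,R[:,2])
E
```

```text
time_s: 15.15
tcp_pos: [0.5509, -0.022, 0.0802]
orientation: [2.182, -2.26, 0.0]
wrist_force: [-0.3, -0.8, -2.1]
finger_gap: 0.0292
15.2 [ 0.55090755 -0.02192472  0.08026007] [ 0.25138182 -0.34108745 -1.47291278] 0.029004208602527864 -2.011025660331782 [ 1.35278321e-04 -2.20217419e-04 -9.99999967e-01]
```

View pics/w13.png

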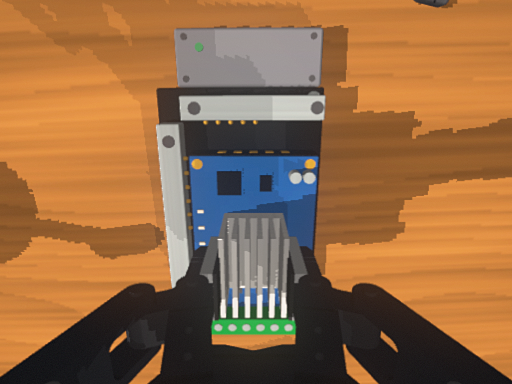

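The board is parallel to both bars (board front edge at row 156, bar edge at row 121), with clear gaps. I lower it onto the bed.

```bash
python3 -m handwheel '[{"translation":[0,0,-2],"twist":[0,0,0],"grip":0},{"translation":[0,0,-3.5],"twist":[0,0,0],"grip":0},{"translation":[0,0,-4.3],"twist":[0,0,0],"grip":0},{"translation":[0,0,-4.7],"twist":[0,0,0],"grip":0},{"translation":[0,0,-4.85],"twist":[0,0,0],"grip":0},{"translation":[0,0,-4.85],"twist":[0,0,0],"grip":0},{"translation":[0,0,-4.85],"twist":[0,0,0],"grip":0}]'
python3 - <<'E'
from h import *
im=optics.get_image("wrist"); cv2.imwrite("pics/w14.png",im[:,:,::-1])
im=optics.get_image("scene"); crop(im,220,160,110,90,6,"pics/c18.png")
s=r.observe(); R=Ro.from_rotvec(s["orientation"]).as_matrix();print(s["time_s"],s["tcp_pos"],s["wrist_force"],s["finger_gap"],np.degrees(np.arctan2(R[1,0],R[0,0]))+90,R[:,2])
E
```

```text
time_s: 15.9
tcp_pos: [0.5512, -0.0211, 0.033]
orientation: [-2.184, 2.258, -0.002]
wrist_force: [-1.0, -0.9, 6.8]
finger_gap: 0.029
16.0 [ 0.55120261 -0.02100516  0.03298469] [-2.12325818 -1.38119994  6.45646038] 0.028489975545275367 -1.9000482765104607 [ 1.18669289e-03 -6.93786269e-04 -9.99999055e-01]
```

View pics/w14.png

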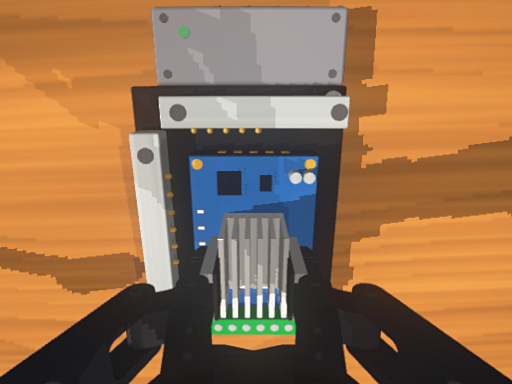

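View pics/c18.png

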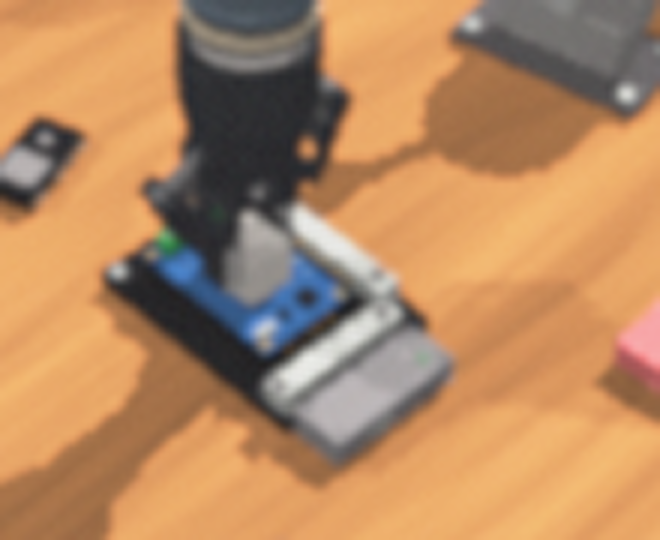

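It lies on the bed with about 9 N of downward press. I push in towards the corner in small steps, watching the force.

```bash
python3 -m handwheel '[{"translation":[0.3,0.3,0],"twist":[0,0,0],"grip":0},{"translation":[0.6,0.6,0],"twist":[0,0,0],"grip":0},{"translation":[0.9,0.9,0],"twist":[0,0,0],"grip":0},{"translation":[0.9,0.9,0],"twist":[0,0,0],"grip":0},{"translation":[0.9,0.9,0],"twist":[0,0,0],"grip":0}]'; python3 -m handwheel '[{"translation":[0.1,0.1,0],"twist":[0,0,0],"grip":0},{"translation":[0.2,0.2,0],"twist":[0,0,0],"grip":0},{"translation":[0.2,0.2,0],"twist":[0,0,0],"grip":0},{"translation":[0.2,0.2,0],"twist":[0,0,0],"grip":0}]'
python3 - <<'E'
from h import *
im=optics.get_image("wrist"); cv2.imwrite("pics/w15.png",im[:,:,::-1])
s=r.observe(); R=Ro.from_rotvec(s["orientation"]).as_matrix();print(s["time_s"],s["tcp_pos"],s["wrist_force"],s["moment"],s["finger_gap"],np.degrees(np.arctan2(R[1,0],R[0,0]))+90)
E
```

```text
time_s: 16.5
tcp_pos: [0.5611, -0.0117, 0.033]
orientation: [-2.183, 2.257, -0.004]
wrist_force: [0.2, 0.8, 5.3]
finger_gap: 0.0289
time_s: 16.9
tcp_pos: [0.5619, -0.0103, 0.033]
orientation: [2.185, -2.257, 0.002]
wrist_force: [-2.3, -1.2, 7.4]
finger_gap: 0.029
16.95 [ 0.56191787 -0.01029448  0.03299924] [-2.55193734 -2.10877135  6.31833514] [-0.34405302  0.43036708  0.07955312] 0.028812548513086702 -1.8661192942434468
```

View pics/w15.png

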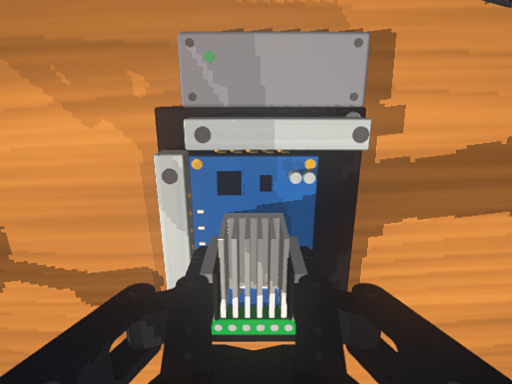

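```bash
python3 -m handwheel '[{"translation":[0.1,0.1,0],"twist":[0,0,0],"grip":0},{"translation":[0.2,0.2,0],"twist":[0,0,0],"grip":0},{"translation":[0.2,0.2,0],"twist":[0,0,0],"grip":0},{"translation":[0.2,0.2,0],"twist":[0,0,0],"grip":0}]';  python3 -m handwheel '[{"translation":[0.1,0.1,0],"twist":[0,0,0],"grip":0},{"translation":[0.2,0.2,0],"twist":[0,0,0],"grip":0},{"translation":[0.2,0.2,0],"twist":[0,0,0],"grip":0},{"translation":[0.2,0.2,0],"twist":[0,0,0],"grip":0}]'
python3 - <<'E'
from h import *
s=r.observe(); R=Ro.from_rotvec(s["orientation"]).as_matrix();print(s["time_s"],s["tcp_pos"],s["wrist_force"],s["moment"],s["finger_gap"],np.degrees(np.arctan2(R[1,0],R[0,0]))+90)
E
```

```text
time_s: 17.35
tcp_pos: [0.5632, -0.0086, 0.033]
orientation: [2.184, -2.256, 0.001]
wrist_force: [-4.4, -3.8, 7.8]
finger_gap: 0.0292
time_s: 17.75
tcp_pos: [0.5639, -0.0079, 0.0331]
orientation: [2.184, -2.252, -0.0]
wrist_force: [-7.1, -8.2, 11.1]
finger_gap: 0.029
17.75 [ 0.5638772  -0.00794207  0.0330564 ] [-7.13868677 -8.22463744 11.05776139] [-1.45138369  0.95213109  0.13077628] 0.028987079330369855 -1.7490407304559454
```

Travel stalls at (0.564, -0.008), where the corner was predicted, and force is rising. A little more push.

```bash
python3 -m handwheel '[{"translation":[0.1,0.1,0],"twist":[0,0,0],"grip":0},{"translation":[0.25,0.2,0],"twist":[0,0,0],"grip":0},{"translation":[0.25,0.2,0],"twist":[0,0,0],"grip":0},{"translation":[0.25,0.2,0],"twist":[0,0,0],"grip":0},{"translation":[0.25,0.2,0],"twist":[0,0,0],"grip":0}]'
python3 - <<'E'
from h import *
m=optics.camera_model("wrist");np.savez("w16.npz",**m)
im=optics.get_image("wrist"); cv2.imwrite("pics/w16.png",im[:,:,::-1]); crop(im,150,100,190,150,4,"pics/c19.png")
im=optics.get_image("scene"); cv2.imwrite("pics/s16.png",im[:,:,::-1]); crop(im,220,100,130,120,5,"pics/c20.png")
s=r.observe(); R=Ro.from_rotvec(s["orientation"]).as_matrix();print(s["time_s"],s["tcp_pos"],s["wrist_force"],s["moment"],s["finger_gap"],np.degrees(np.arctan2(R[1,0],R[0,0]))+90,R[:,2],s["joint_velocities"])
E
```

```text
time_s: 18.25
tcp_pos: [0.5639, -0.0078, 0.0332]
orientation: [2.181, -2.247, -0.003]
wrist_force: [-13.3, -17.7, 13.6]
finger_gap: 0.0288
18.35 [ 0.56395269 -0.00777684  0.03318366] [-12.42392424 -16.98696834  15.03827794] [-2.78679846  1.68748674  0.04775897] 0.028799111802585785 -1.6817018916112403 [-0.00874055 -0.00550783 -0.99994663] [-9.72485673e-05 -7.15721070e-04 -1.87593428e-04  5.28242057e-04
  7.15326875e-04 -8.39406291e-04]
```

View pics/c19.png

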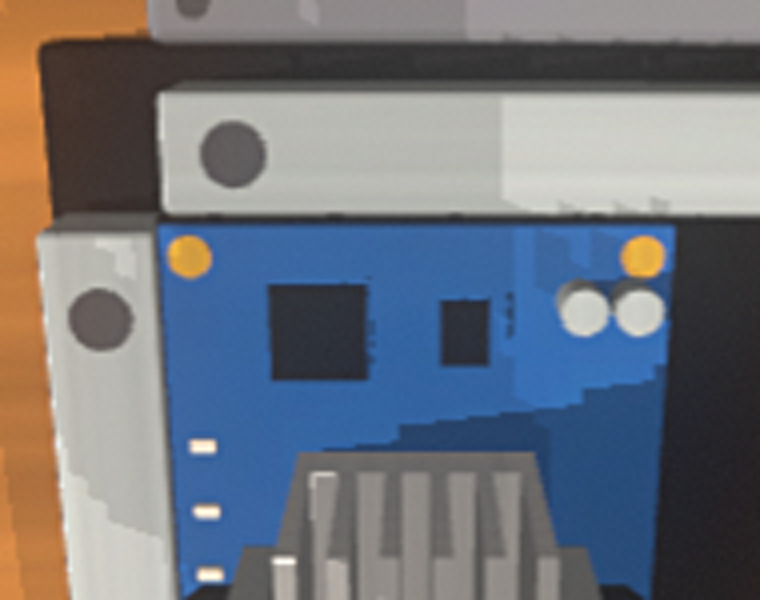

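View pics/c20.png

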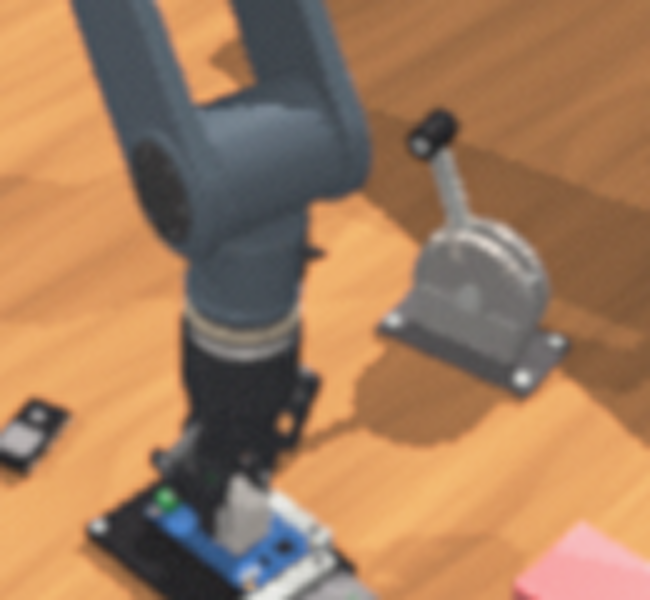

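The controller is flush in the corner: the board's edges meet both bars in the crop, and the pins are hidden. The last increment gave no motion, only force. I hold a few rows, check it is steady and check the lever once more.

```bash
python3 -m handwheel '[{"translation":[0,0,0],"twist":[0,0,0],"grip":0},{"translation":[0,0,0],"twist":[0,0,0],"grip":0},{"translation":[0,0,0],"twist":[0,0,0],"grip":0},{"translation":[0,0,0],"twist":[0,0,0],"grip":0},{"translation":[0,0,0],"twist":[0,0,0],"grip":0}]'
python3 - <<'E'
from h import *
ms=optics.camera_model("scene"); w8=dict(np.load("w8.npz"))
c=lambda p:((p[0]+.5)/5-.5+220,(p[1]+.5)/5-.5+100)
g,e=tri([ms,w8],[c((433,134)),(250.5,125.2)]);print("grip",g,e,"q",np.arctan2((g[:2]-[.5384,.274])@[.985,.174],g[2]-.052)+.785)
s=r.observe(); R=Ro.from_rotvec(s["orientation"]).as_matrix();print(s["time_s"],s["tcp_pos"],s["wrist_force"],R[:,2])
t=optics.get_image("top"); cv2.imwrite("pics/t16.png",t[:,:,::-1])
E
```

```text
time_s: 18.85
tcp_pos: [0.5639, -0.0078, 0.0332]
orientation: [2.181, -2.247, -0.003]
wrist_force: [-13.1, -16.5, 15.0]
finger_gap: 0.0291
grip [0.48795663 0.26609229 0.16868304] [np.float64(0.0006184854661253362), np.float64(0.0006184854661251796)] q 0.37249005713613503
18.85 [ 0.56394881 -0.00780418  0.03317123] [-13.10089246 -16.45246939  14.96160737] [-0.00876315 -0.0055116  -0.99994641]
```

View pics/t16.png

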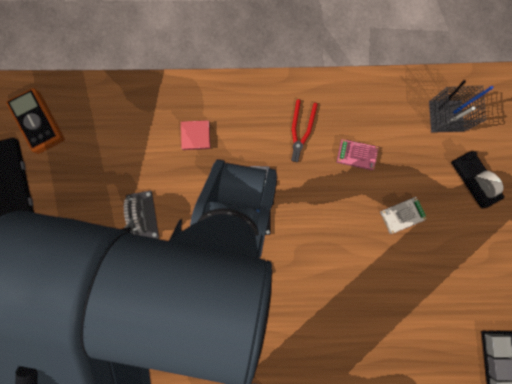

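The state is steady and the lever still reads q ≈ 0.37. The bystanders in sight are where they were: note block at (195,135), pliers at (302,130). Handing in.

```bash
python3 -c "
from plant import r,job
print(job.job_done()); s=r.observe(); print(s['time_s'],s['tcp_pos'],s['wrist_force'])"
```

```text
the job is handed in; nothing more can be done
None
the job is handed in; nothing more can be done
```

The throttle lever is at idle and the controller is pressed into the dock corner against both stop bars. I handed the job in at about 19 s with the robot still holding and pushing it; no verdict is reported.

- **Throttle:** My first swing left the lever at q ≈ 0.437, just outside the allowed range, because the grip slipped in the pads; the tool travel had wrongly suggested 0.37. I took the grip again and moved it about 1 cm further. It then measured 0.366 from above, and 0.372 in a second check using the final scene picture. Idle is 0.349, and up to 0.436 is allowed.
- **Controller:** It was picked up by the heatsink (about 0.29 kg), set flat on the dock bed and pushed into the corner until it stopped moving. At the end the wrist read about 13 N towards the end bar and 16.5 N towards the side bar, of which the pins take about 3 N each. It also pressed down with 15 N. Both readings were steady over the last half second.
- **Fit:** The wrist picture shows the board edges flush with both bars. The tool was within 0.6° of vertical, and its turn was within about 0.2° of the dock's.
- **Disagreements:** One early wrist picture, taken while the arm was moving, put the dock 12 mm off in y. I dropped it and measured the dock again.
- **Bystanders:** The pliers and note block are unmoved in the last top view. The arm hid the key fob there, but the last scene picture shows it in place by eye. I did not measure it.

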